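# Pin down the vial shaker's plate with its hairpin clip

### The arm

A 6-joint arm with a two-finger parallel gripper is mounted at the origin on the work surface. World frame = base frame: x ahead of the robot, y to its left, z up, the work surface at z = 0. Lengths are in mm, angles in degrees, forces in N, time in s.
With the tool pointing down it reaches from about 300 to 850 mm from the base axis. Payload 4.2 kg.
Tool frame: the origin (TCP) lies at the very end of the fingers, on their centre line; the grasp point (between the pads) lies env.pinch_z behind it (env.pinch_z is the distance from the TCP to the grasp point, in mm); z points along the fingers, y is the line along which they close (so a half turn about z gives the same grasp; the last joint's range is limited). The gripper opens to 91 mm and grips with 3 to 60 N. Pads are 32 mm wide; open, the fingers measure 118 mm over their backs; the gripper's body (76 mm by 178 mm) begins 60 mm behind the grasp point.
Start: joints at [66.291, 18.312, 89.639, -0, 72.044, -1.146], TCP at [220.631, 531.004, 213.976] pointing down, gripper open.
Joint ranges: [-177.97, 177.97], [-48.28, 115.42], [12.27, 149.76], [-77.06, 257.06], [2.81, 150.46], [-146.56, 146.56]. Speed limits (degrees/s): [147.25, 147.25, 180, 180, 180, 180].

### API

Orientations are given as [roll, pitch, yaw] about the fixed x, y, z axes, in that order (R = Rz(yaw) Ry(pitch) Rx(roll)).
In Python, from workcell import state, vision, job_done, env gives the robot as it stands.
- The arm moves only by the tool servo_tool, never from a script. Its argument "rows" is a list of rows, each a list of 5 numbers: the shift along the tool's x, y, z scaled (see below), then the turn about the tool's z scaled (see below), then the opening, from 0 (shut) to 1 (fully open). A call has 1 to 20 rows; each row is the pose to reach, as a shift and turn from the pose commanded when the call began, along the tool's axes at that moment; what a row does not reach only later rows make up. The controller multiplies each number of a shift by 200 mm and each number of a turn by 90 degrees. A row lasts 1/12 s, in which the tool goes at most 41.7 mm and 7.16 degrees, less where a joint would pass 70% of its speed; a pose out of reach is approached as far as the arm can. A call with a number of a shift or a turn outside -1 to 1 is refused whole. A call with a gripper value outside its range is refused whole. The fingers move at their own pace and stop on an object; "force" is the grip in N (left out, the last holds). Time passes only in rows, so rows that repeat a pose let the fingers close. It gives the time, the measured TCP pose, the force, the opening and the grip force at its end, in the units of the state.
- state(): the state, without advancing time (a new reading comes with each control period).
- vision.grab_frame(name): name is "scene" or "top"; returns the picture (384x512x3 uint8, red, green, blue); there is no depth.
- vision.camera_info(name): a dict with "vertical_fov" (degrees; the focal length in pixels is half the picture's height over the tangent of half this angle, whatever the lens; pixels are square), "cx", "cy" (the principal point, pixels), "distortion" ([k1, k2, p1, p2, k3] as OpenCV has them; the pictures are not rectified), "T" (4x4, takes a point from camera to world coordinates). Camera axes: x right, y up, looking along -z (the intrinsics and any distortion apply to the point x, -y, -z); pixel columns grow to the right and rows downward; lengths in mm; the calibration is good to about 2 mm. A picture is of the moment at which its call begins. camera_info takes no time and is no camera call.
- job_done(): hands the job in; it is judged then, once.
The state is a dict: "time_s": time; "qpos": joint angles; "qvel": joint speeds; "effort": joint torques, N m; "ee_pos": TCP position; "ee_rot": TCP orientation; "force": force on the tool from outside, world axes, zero at the start; "torque": the same for the moment, N m; "gripper_width": finger opening in mm; "gripper_force": force on a finger pad.
Only numpy, scipy, OpenCV 4.12 (cv2) and the standard library are available. Lean on these libraries where they do the work, as an engineer would, in place of code of your own. Each camera call takes 0.05 s, during which the arm holds its last target. There are 200 camera calls.

### The job

Get the vial shaker ready to run: swing its hinged hold-down plate fully shut over the vials, then pick up the hairpin spring clip and push it sideways onto the pin that sticks up through the plate, under the pin's head, until it snaps past the bulges in its legs and sits fully home. The pin stands in soft rubber and tears loose if it is pushed hard, so feel for the snap and stop; leave the clip lying flat on the shut plate and do not disturb the glassware around.

Things in the scene. Friction and masses are not known exactly. Their poses are not given: they have to be found in the camera images.
- shaker: White vial shaker, fixed to the bench, 200 (x) x 240 (y) x 60 mm, with amber vials in a rack on top. Origin at the centre of its underside on the bench; x axis from its front (knob side) to the plate's hinge, z up.
- plate (a joint): Angle of the hold-down plate in rad: 0 fully shut (level), grows as it opens (its front edge rises), up to 1.3. It stays where it is left; a push of a few newtons on its front part swings it. Its hinge line is parallel to the shaker's y axis, at x = +85 mm, z = 102 mm in the shaker's frame.
- plate_edge (a point): Middle of the plate's free (front) edge, on its upper face. The plate is bare aluminium, 165 mm from hinge to free edge, 170 mm wide (y), 5 mm thick; shut, its upper face is 107 mm above the bench. A 32 mm square hole in it, 120 mm from the hinge, lets the pin through.
- pin: Upright steel pin of the shaker, 10 mm shank. Origin on its axis at the height of the shut plate's upper face (107 mm above the bench); at rest at x = -35 mm, y = 0 in the shaker's frame. It stands in soft rubber: it yields sideways 1.1 mm per N while the clip is pushed on, and springs back. Pushed more than 14 mm over (12.5 N) it tears loose.
- pin_head (a point): Top centre of the pin's round head, 17 mm in diameter. The head's underside is 10 mm and its top 17 mm above the shut plate's upper face.
- clip: Hairpin spring clip of 4 mm steel wire, lying flat, 66 mm long, 25 mm wide, 45 g. Origin on its underside at the centre of its seat, where the pin's axis comes to lie; x axis points out of its mouth (it is pushed along +x), z up. A stop tongue between the legs, 5 mm high, ends at x = -5.3 mm; the pin rests against it when home.
- clip_tab (a point): Centre of the clip's upright grey plastic finger tab: a block 20 (along clip x) x 12 (y) x 34 mm high (z), standing from the clip's underside; this point is at x = -32 mm, z = 17 mm in the clip's frame.
- clip_mouth (a point): Middle of the clip's mouth, between the leg ends, at x = +17 mm, z = 2 mm in the clip's frame. The mouth is 17 mm wide; the legs bulge inwards to a 5.4 mm gap at x = +6 mm and spring apart as the pin is pressed in. It takes some 5 to 10 N, by friction, to snap past the bulges; the push then drops suddenly. Pulling it off takes more.
- bottle: Small amber jar, 44 mm in diameter, 75 mm tall, origin at the centre of its underside. Not to be disturbed.
- beaker: Glass beaker, 60 mm in diameter, 70 mm tall, origin at the centre of its underside. Not to be disturbed.
- oil: Green glass oil bottle, 64 mm in diameter, 200 mm tall, origin at the centre of its underside. Not to be disturbed.

How it is judged (in metres and radians):
On the way, in this order (a step that is already met when the one before it is completed fails the run):
1. the hold-down plate is shut (value of joint plate below 0.02 rad), for 0.2 s.
2. the clip is snapped onto the pin, on the shut plate (value of joint plate below 0.02 rad and horizontal distance between clip and pin below 0.003 m and z of clip in the frame of pin between -0.003 and 0.008 m and angle between clip's own z axis and vertical below 0.15 rad), for 0.2 s.
At the end, for the whole second after the job is handed in: Plate shut (under 0.02 rad); clip flat (tilt under 0.15 rad), let go and at rest under the pin's head, underside -3 to +8 mm from the plate's upper face, seat centre within 3 mm of the pin's axis; pin sprung back to within 4 mm of its start (all of step 2 and linear speed of clip below 0.01 m/s and distance of pin from where it was at the start of the episode below 0.004 m); the robot touches nothing.
It fails at once if the pin is pushed over by more than 14 mm (12.5 N), or gripped or struck with over 40 N (distance of pin from where it was at the start of the episode above 0.014 m or contact force between pin and anything else above 40 N).
It fails at once if the jar, beaker or oil bottle is moved by more than 20 mm (distance of any of bottle, beaker, oil from where it was at the start of the episode above 0.02 m).
It also fails if it takes over 67 s, if anything falls off the work surface, if the arm or the gripper's body presses on something with over 40 N, if the wrist force passes 120 N, or if a joint passes its speed limit or range.

## Working session

There is one attempt and no reset: what is moved stays moved. The work goes in short steps, Python scripts to look and compute and a tool call to move; the robot and the scene stay as the last step left them, time stands still between calls to the robot, and variables do not carry over. Pictures are saved under pics/ and viewed, at most 10 in all, crops included, and the job is handed in when it is done.

Besides the shell and the picture viewer there is one more tool, called after "Call:" as name(argument=value, ...) on one line, values as JSON. servo_tool: Moves the arm, as the interface text tells. Its arguments: {"type":"object","properties":{"rows":{"type":"array"},"force":{"type":"number"}},"required":["rows"]}

```bash
mkdir -p pics
cat > h.py <<'E'
import numpy as np,cv2
from workcell import state,vision,job_done,env
def cam(n):
    c=vision.camera_info(n);f=192/np.tan(np.radians(c["vertical_fov"]/2))
    K=np.array([[f,0,c["cx"]],[0,f,c["cy"]],[0,0,1.]]);return K,np.array(c["distortion"],float),np.array(c["T"])
def ray(n,uv):
    K,d,T=cam(n);p=cv2.undistortPoints(np.array([[uv]],float),K,d)[0,0]
    v=T[:3,:3]@np.array([p[0],-p[1],-1]);return T[:3,3],v/np.linalg.norm(v)
def onz(n,uv,z):
    o,v=ray(n,uv);return o+v*(z-o[2])/v[2]
def two(a,b):
    (o,v),(p,w)=ray("scene",a),ray("top",b)
    s,t=np.linalg.lstsq(np.c_[v,-w],p-o,rcond=None)[0];A,B=o+s*v,p+t*w
    return (A+B)/2,np.linalg.norm(A-B)
def proj(n,P):
    K,d,T=cam(n);q=(np.atleast_2d(P)-T[:3,3])@T[:3,:3]*[1,-1,-1]
    return cv2.projectPoints(q,np.zeros(3),np.zeros(3),K,d)[0][:,0]
def snap(n,name):
    im=vision.grab_frame(n)[:,:,::-1].copy();cv2.imwrite(f"pics/{name}.png",im);return im
E
python3 - <<'E'
from h import *
print(state(),env.pinch_z)
for n in("scene","top"):
    c=cam(n);print(c[0][0,0],c[1],c[2].round(2).tolist())
a=snap("scene","s0");b=snap("top","t0")
E
```

```text
{'time_s': 0.0, 'qpos': array([ 6.62905823e+01,  1.83481092e+01,  8.97080848e+01, -3.17198510e-04,
        7.20445150e+01, -1.14720432e+00]), 'qvel': array([-0.01181757,  0.01969979, -0.01606296, -0.00118508,  0.04875369,
        0.06387528]), 'effort': array([-1.06689797e-03, -4.12469172e+01, -2.31967092e+01,  7.25403079e-02,
        4.59015893e-02, -1.46850643e-04]), 'ee_pos': array([220.41970544, 530.50151519, 213.14432647]), 'ee_rot': array([-1.79899305e+02, -1.71479465e-03,  1.57437883e+02]), 'force': array([-2.03934124, -0.27029569, -0.47232064]), 'torque': array([ 0.02030353, -0.03292286, -0.00560684]), 'gripper_force': 0.0, 'gripper_width': 91.4580606767911} 18.8
407.7452191990649 [0.04841178 0.         0.         0.         0.        ] [[-0.56, -0.53, 0.64, 1173.54], [0.83, -0.33, 0.45, 445.25], [-0.02, 0.78, 0.62, 694.78], [0.0, 0.0, 0.0, 1.0]]
423.86784579341696 [-0.01040885  0.          0.          0.          0.        ] [[-0.02, 0.99, -0.15, 376.97], [-1.0, -0.03, -0.01, 5.24], [-0.01, 0.15, 0.99, 1343.83], [0.0, 0.0, 0.0, 1.0]]
```

```bash
sleep 1
```

```text
(no output)
```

View pics/s0.png

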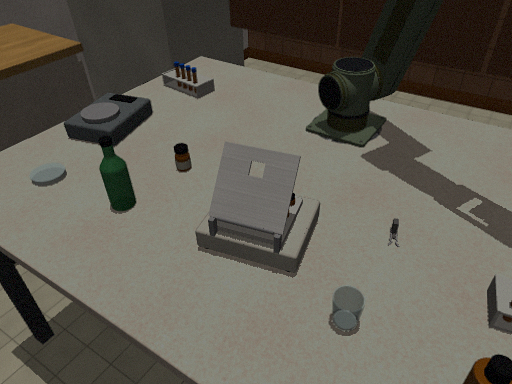

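View pics/t0.png

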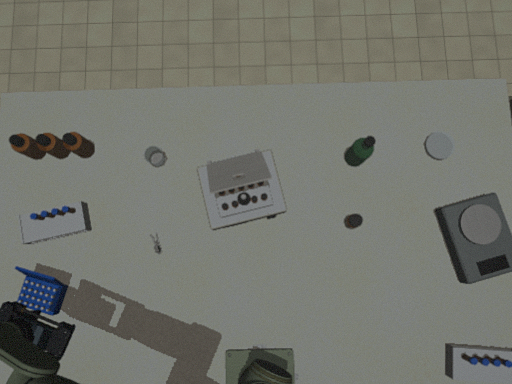

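The scene view shows the shaker at about (260,215) with its plate open, the clip at (394,232), the beaker at (346,308), the jar at (182,157) and the oil bottle at (118,180). In the top view the shaker is at (242,188), the clip at (156,243), the beaker at (155,156), the jar at (353,221) and the oil bottle at (359,151).

Run:
```python
from h import *
a=cv2.imread("pics/s0.png");b=cv2.imread("pics/t0.png")
def cr(im,u,v,w,h,s):return cv2.resize(im[v:v+h,u:u+w],None,fx=s,fy=s,interpolation=cv2.INTER_CUBIC)
# top shaker 100x100@4, top clip 40x40@10 ; scene clip 
L=cr(b,192,140,100,100,4)
R=np.vstack([cr(b,141,228,30,30,10),cr(a,379,213,30,30,10)])
R=R[:600]
c=np.zeros((600,700,3),np.uint8);c[:400,:400]=L;c[:600,400:700]=R
c=cv2.convertScaleAbs(c,alpha=1.5)
cv2.imwrite("pics/c0.png",c)
for n,uv,z in[("top",(242,188),60),("top",(156,243),4),("top",(155,156),35),("top",(353,221),75),("top",(359,151),100)]:print(onz(n,uv,z).round())
# shaker body outline: bright white
g=cv2.cvtColor(b,cv2.COLOR_BGR2HSV)
print(g[205,215],g[243,120],g[222,225],g[165,240])
```

```text
[587.  38.  60.]
[428. 314.   4.]
[701. 313.  35.]
[ 476. -292.   75.]
[ 684. -317.  100.]
[108  10 128] [ 50  12 131] [ 98   8 130] [23 21 99]
```

View pics/c0.png

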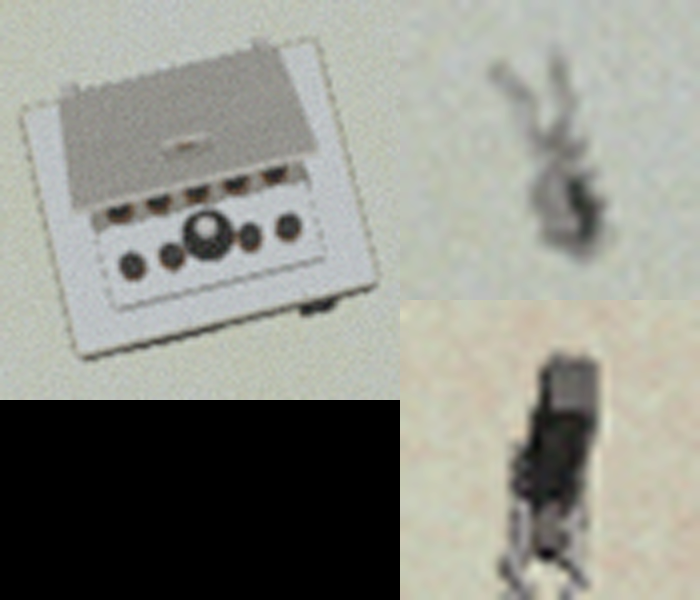

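The crop shows the shaker's top outline corners at (212,229), (287,212), (271,150) and (197,166). The pin head is at (244,196), the clip mouth at (153.5,234.3) and the clip's tab top at (156.2,248.6). In the scene view the tab top is at (396,221.5).

Run:
```python
from h import *
L=[onz("top",(192+u/4-.4,140+v/4-.4),60) for u,v in[(82,356),(380,286),(318,40),(22,105)]]
L=np.array(L)[:,:2];print(L.round(1),np.linalg.norm(L-np.roll(L,-1,0),axis=1).round(1))
c=L.mean(0);d=(L[2]+L[3]-L[0]-L[1]);e=L[0]+L[3]-L[1]-L[2]
print("ctr",c,np.degrees(np.arctan2(d[1],d[0])),np.degrees(np.arctan2(-e[0],e[1])))
a=np.arctan2(d[1],d[0]);x=np.array([np.cos(a),np.sin(a)])
print("pin pred",c-35*x,"pin seen",onz("top",(192+208/4-.4,140+225/4-.4),124))
# plate free edge at angle th: corners at crop
y=np.array([-x[1],x[0]])
for u,v,s in[(72,210,1),(318,150,-1)]:
    o,r=ray("top",(192+u/4-.4,140+v/4-.4))
    # intersect with plane y' = s*85
    t=((c+s*85*y-o[:2])@y)/(r[:2]@y);P=o+t*r;print("edge",P,(P[:2]-c)@x)
m=onz("top",(141+12.5-.4,228+6.3-.4),2);t=onz("top",(141+15-.4,228+20.7-.4),34)
print("mouth",m,"tab",t,two((379+17.,213+8.5),(155.8,248.3)),"len",np.linalg.norm((m-t)[:2]),np.degrees(np.arctan2(*(m-t)[1::-1])))
for th in np.radians([30,40,50,60,70]):
    P=[list(c+x*(85-165*np.cos(th)-5*np.sin(th))+s*85*y)+[102+165*np.sin(th)+5*np.cos(th)] for s in(1,-1)]
    print(np.degrees(th).round(),((proj("top",np.array(P))-[192,140])*4).round().tolist(),proj("scene",np.array(P)).round().tolist())
```

```text
[[464.7 131.4]
 [512.1 -95.8]
 [705.4 -55. ]
 [660.  175.9]] [232.1 197.6 235.2 200.3]
ctr [585.53367536  39.13281461] 12.374661108958492 11.451200280606502
pin pred [551.34682515  31.63219646] pin seen [553.07630909  32.41531272 124.        ]
edge [545.91368399 117.46192528 257.71309135] -21.913313182803083
edge [593.33810185 -46.1766526  193.30752237] -10.658999398157414
mouth [456.54392648 324.30105876   2.        ] tab [410.32184677 308.53914843  34.        ] (array([410.4469738 , 307.99731454,  32.43429831]), np.float64(0.594543066009433)) len 48.83562706238979 18.82957743450532
30.0 [[93.0, 277.0], [334.0, 219.0]] [[305.0, 161.0], [234.0, 147.0]]
40.0 [[85.0, 251.0], [330.0, 191.0]] [[303.0, 156.0], [230.0, 142.0]]
50.0 [[76.0, 219.0], [324.0, 158.0]] [[301.0, 153.0], [226.0, 139.0]]
60.0 [[65.0, 181.0], [316.0, 120.0]] [[298.0, 152.0], [221.0, 138.0]]
70.0 [[55.0, 141.0], [307.0, 79.0]] [[294.0, 154.0], [215.0, 139.0]]
```

Call:
servo_tool(rows=[[-0.3,-0.15,-0.4,-0.1,0],[-1,-0.55,-0.4,-0.384,0],[-1,-0.55,-0.4,-0.384,0],[-1,-0.55,-0.4,-0.384,0],[-1,-0.55,-0.4,-0.384,0],[-1,-0.55,-0.4,-0.384,0],[-1,-0.55,-0.4,-0.384,0]])

```text
time_s: 0.68
ee_pos: [366.0, 349.0, 295.3]
ee_rot: [-179.9, 0.2, -168.2]
force: [0.1, -0.7, 0.4]
gripper_width: 47.5
gripper_force: 0.0
```

```bash
cat >> h.py <<'E'
def to(x,y,z,yaw=None):
    s=state();p=s["ee_pos"];r=s["ee_rot"];from_=r[2];from scipy.spatial.transform import Rotation as R
    R_=R.from_euler("xyz",r,degrees=True).as_matrix();d=R_.T@(np.array([x,y,z])-p)
    t=0 if yaw is None else -((yaw-from_+180)%360-180)
    print("t",round(s["time_s"],2),"pos",p.round(1),"yaw",r[2].round(2),"F",s["force"].round(1),"w",round(s["gripper_width"],1),"\nmm",d.round(1),"cmd",(d/200).round(4),"turn",round(t/90,4))
E
python3 -c "
from h import *
to(577,83.5,290,192)"
```

```text
t 0.68 pos [366.  349.  295.3] yaw -168.21 F [ 0.1 -0.7  0.4] w 47.5 
mm [-152.3 -303.     6.3] cmd [-0.7613 -1.5151  0.0313] turn -0.0023
```

Call:
servo_tool(rows=[[-0.38,-0.76,0.03,0,0],[-0.38,-0.76,0.03,0,0],[-0.38,-0.76,0.03,0,0],[-0.38,-0.76,0.03,0,0],[-0.38,-0.76,0.03,0,0]])

```text
time_s: 1.1
ee_pos: [472.2, 215.1, 287.0]
ee_rot: [-179.8, 0.0, -168.4]
force: [0.4, -0.5, -0.1]
gripper_width: 14.3
gripper_force: 0.0
```

Call:
servo_tool(rows=[[-0.38,-0.76,0,0,0],[-0.38,-0.76,0,0,0],[-0.38,-0.76,0,0,0],[-0.38,-0.76,0,0,0],[-0.38,-0.76,0,0,0],[-0.38,-0.76,0,0,0]])

```text
time_s: 1.6
ee_pos: [575.7, 85.7, 286.7]
ee_rot: [180.0, -0.1, -168.2]
force: [-0.9, 0.4, -0.1]
gripper_width: 0.4
gripper_force: 0.0
```

```bash
python3 -c "
from h import *
to(577,83.5,250,192)"
```

```text
t 1.6 pos [575.7  85.7 286.7] yaw -168.2 F [-0.9  0.4 -0.1] w 0.4 
mm [-0.9 -2.5 36.7] cmd [-0.0044 -0.0124  0.1835] turn -0.0023
```

Call:
servo_tool(rows=[[-0.04,0,0.1,0,0],[-0.04,0,0.2,0,0],[-0.04,0,0.24,0,0],[-0.04,0,0.28,0,0],[-0.04,0,0.32,0,0],[-0.04,0,0.36,0,0],[-0.04,0,0.4,0,0]])

```text
time_s: 2.18
ee_pos: [583.2, 89.2, 208.4]
ee_rot: [180.0, 0.1, -168.0]
force: [0.5, 0.6, 1.7]
gripper_width: 0.2
gripper_force: 0.7
```

Call:
servo_tool(rows=[[0,0,0.04,0,0],[0,0,0.08,0,0],[0.02,0,0.12,0,0],[0.04,0,0.16,0,0],[0.06,0,0.2,0,0],[0.08,0,0.24,0,0],[0.1,0,0.28,0,0],[0.12,0,0.32,0,0],[0.14,0,0.36,0,0],[0.16,0,0.4,0,0]])

```text
time_s: 3.02
ee_pos: [551.4, 81.9, 127.2]
ee_rot: [180.0, 0.0, -168.0]
force: [1.1, -0.4, -0.0]
gripper_width: 0.2
gripper_force: 0.5
```

Call:
servo_tool(rows=[[0.02,0,0.03,0,0],[0.04,0,0.06,0,0],[0.06,0,0.08,0,0],[0.06,0,0.09,0,0],[0.06,0,0.1,0,0],[0.06,0,0.1,0,0]])

```text
time_s: 3.52
ee_pos: [539.5, 79.4, 107.6]
ee_rot: [180.0, -0.0, -168.0]
force: [-0.3, 0.2, 0.3]
gripper_width: 0.5
gripper_force: 0.0
```

Run:
```python
from h import *
a=snap("scene","s1");b=snap("top","t1")
print(state()["force"])
c=np.hstack([cv2.resize(a[130:280,180:340],None,fx=2.5,fy=2.5),cv2.resize(b[140:240,187:294],None,fx=3.75,fy=3.75)])
cv2.imwrite("pics/c1.png",cv2.convertScaleAbs(c,alpha=1.4));print(c.shape)
```

```text
[-0.33962503  1.16312987 -0.62641401]
(375, 801, 3)
```

View pics/c1.png

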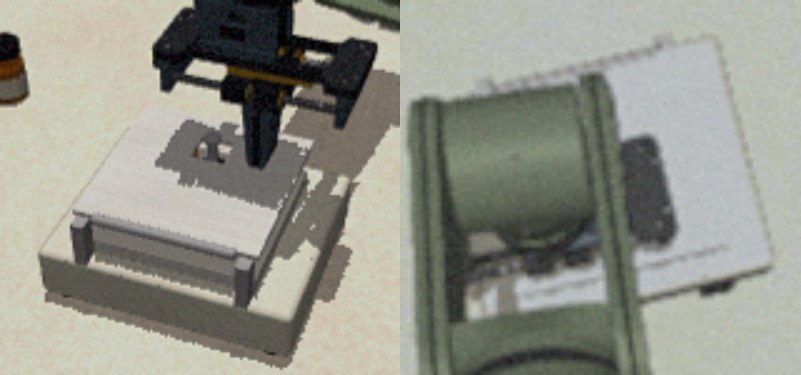

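The plate is nearly level under the fingers, with the pin up through the hole at about (265,187) in the scene picture. I'll press down a little more until the force rises.

Call:
servo_tool(rows=[[0,0,0.005,0,0],[0,0,0.01,0,0],[0,0,0.015,0,0],[0,0,0.015,0,0],[0,0,0.015,0,0]])

```text
time_s: 4.03
ee_pos: [540.3, 79.5, 107.2]
ee_rot: [-180.0, 0.1, -168.0]
force: [-4.2, -0.4, 12.1]
gripper_width: 0.6
gripper_force: 6.2
```

Call:
servo_tool(rows=[[0,0,-0.15,0,0],[0,0,-0.3,0,0.3],[0.3,0.5,-0.3,-0.08,0.5],[0.38,1,-0.3,-0.08,0.5],[0.38,1,-0.3,-0.08,0.5],[0.38,1,-0.3,-0.08,0.5],[0.38,1,-0.3,-0.08,0.5]])

```text
time_s: 4.62
ee_pos: [426.1, 255.1, 165.3]
ee_rot: [180.0, 0.1, -160.8]
force: [0.6, -0.9, 0.0]
gripper_width: 37.7
gripper_force: 0.0
```

Run:
```python
from h import *
a=snap("scene","s2");b=snap("top","t2")
to(410.4,308.2,80,198.8)
# shaker/pin with shut plate; clip
c=np.hstack([cv2.resize(b[140:240,192:292],(400,400),interpolation=cv2.INTER_CUBIC),cv2.resize(a[130:230,215:315],(400,400),interpolation=cv2.INTER_CUBIC)])
cv2.imwrite("pics/c2.png",cv2.convertScaleAbs(c,alpha=1.4))
```

```text
t 4.72 pos [424.4 258.  165.2] yaw -160.43 F [-0.2 -0.1  0.5] w 44.3 
mm [-3.6 51.8 85.3] cmd [-0.0181  0.259   0.4266] turn 0.0086
```

View pics/c2.png

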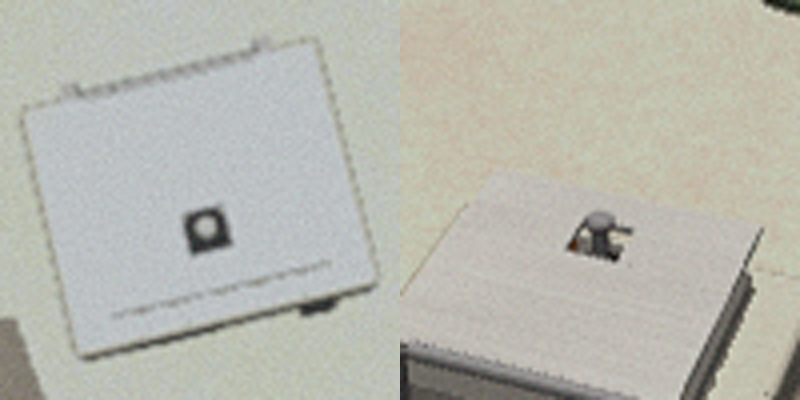

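The plate is shut. The pin head is at (208,227) in the top crop, pixel (243.6,196.4), and in the scene crop at pixel (264.6,183.6).

Run:
```python
from h import *
b=cv2.imread("pics/t2.png");g=cv2.cvtColor(b,cv2.COLOR_BGR2GRAY).astype(float)
p=g[185:209,232:256]
print(p[3:21,3:21].astype(int))
print(two((264.6,183.6),(243.6,196.4)),onz("top",(243.6,196.4),124))
```

```text
[[139 138 138 140 135 140 136 141 138 134 135 138 139 138 137 134 138 138]
 [131 138 138 138 135 139 138 134 137 140 138 139 136 140 140 142 136 138]
 [134 138 138 137 137 139 139 138 142 141 139 128 129 135 138 139 138 133]
 [137 140 138 137 140 138 136 134 123 125 114 108 115 133 137 136 139 134]
 [135 139 139 132 124 121 107  94  77  67  61  77 112 128 141 136 137 139]
 [139 139 126 107  85  74  49  52  54  48  35  50  78 117 141 138 138 135]
 [138 136 116  85  47  42  59  91 103  93  73  38  46 103 138 140 137 135]
 [137 141 118  74  41  52  94 127 131 127 105  47  42  88 127 143 138 137]
 [141 136 121  62  37  71 112 131 128 129 110  58  34  70 114 138 139 136]
 [140 134 125  72  38  64 104 127 126 128 113  57  38  64 106 139 137 137]
 [141 138 126  88  45  45  79 102 115 109  83  50  41  52 100 141 139 138]
 [137 139 133 106  44  43  48  67  80  76  53  38  33  40  89 132 136 138]
 [136 139 141 123  67  39  40  36  48  41  33  36  35  45  67 118 140 135]
 [136 133 140 124  73  38  39  36  39  46  42  49  61  79 100 123 137 139]
 [135 138 137 126  88  40  42  53  60  77  98 112 114 126 132 140 139 135]
 [138 142 136 136 111  80  96 110 119 122 132 138 141 143 143 139 141 134]
 [137 137 138 142 129 120 131 141 136 136 142 138 136 138 138 137 135 139]
 [135 140 138 139 134 140 140 141 137 141 136 139 140 136 138 135 137 136]]
(array([551.65151947,  32.29280577, 123.40956855]), np.float64(0.40290135812803096)) [551.46131236  32.45146468 124.        ]
```

Call:
servo_tool(rows=[[0,0.13,0,0,0.5],[-0.02,0.26,0.2,0.009,0.5],[-0.02,0.26,0.35,0.009,0.5],[-0.02,0.26,0.4,0.009,0.5],[-0.02,0.26,0.4,0.009,0.5]])

```text
time_s: 5.13
ee_pos: [412.2, 302.4, 82.4]
ee_rot: [-179.9, -0.4, -161.6]
force: [0.1, 0.2, 0.3]
gripper_width: 45.5
gripper_force: 0.0
```

Run:
```python
from h import *
a=snap("scene","s3");b=snap("top","t3")
to(410.4,308.2,8,198.8)
c=np.hstack([cv2.resize(b[215:275,125:185],(400,400),interpolation=cv2.INTER_CUBIC),cv2.resize(a[180:260,355:435],(400,400),interpolation=cv2.INTER_CUBIC)])
cv2.imwrite("pics/c3.png",cv2.convertScaleAbs(c,alpha=1.4))
```

```text
t 5.23 pos [414.7 303.7  85.7] yaw -161.66 F [0.2 0.  0.4] w 45.7 
mm [ 2.7  5.6 77.7] cmd [0.0137 0.0281 0.3885] turn -0.0051
```

View pics/c3.png

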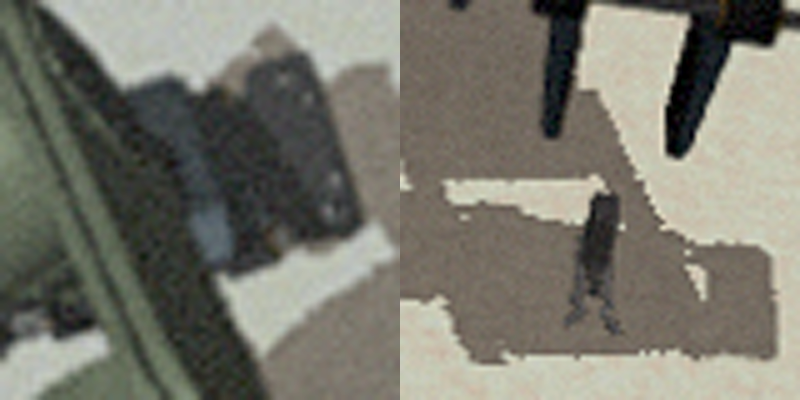

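The gripper straddles the clip at about scene pixel (473,218), with the tab between the fingers. Next I descend and grip.

Call:
servo_tool(rows=[[0.014,0.028,0.1,-0.005,0.5],[0.014,0.028,0.2,-0.005,0.5],[0.014,0.028,0.3,-0.005,0.5],[0.014,0.028,0.35,-0.005,0.5],[0.014,0.028,0.385,-0.005,0.5],[0.014,0.028,0.385,-0.005,0.5],[0.014,0.028,0.385,-0.005,0.5],[0.014,0.028,0.385,-0.005,0.5]])

```text
time_s: 5.9
ee_pos: [410.4, 309.1, 9.2]
ee_rot: [180.0, 0.1, -161.2]
force: [-0.9, 0.3, 0.3]
gripper_width: 46.0
gripper_force: 0.0
```

```bash
python3 -c "
from h import *
to(410.4,308.2,8,198.8)"
```

```text
t 5.9 pos [410.4 309.1   9.2] yaw -161.18 F [-0.9  0.3  0.3] w 46.0 
mm [ 0.3 -0.8  1.2] cmd [ 0.0014 -0.0042  0.0059] turn 0.0003
```

Call:
servo_tool(rows=[[0,-0.004,0.006,0,0.3],[0,-0.004,0.006,0,0.15],[0,-0.004,0.006,0,0],[0,-0.004,0.006,0,0],[0,-0.004,0.006,0,0],[0,-0.004,0.006,0,0],[0,-0.004,0.006,0,0],[0,-0.004,0.006,0,0],[0,-0.004,0.006,0,0],[0,-0.004,0.006,0,0]], force=30)

```text
time_s: 6.73
ee_pos: [409.7, 307.9, 6.9]
ee_rot: [180.0, 0.0, -161.2]
force: [-0.2, 0.8, 2.2]
gripper_width: 12.1
gripper_force: 30.0
```

```bash
python3 -c "
from h import *
to(410.4,308.2,180,192)"
```

```text
t 6.73 pos [409.7 307.9   6.9] yaw -161.17 F [-0.2  0.8  2.2] w 12.1 
mm [-8.000e-01  1.000e-01 -1.731e+02] cmd [-4.000e-03  4.000e-04 -8.657e-01] turn 0.0759
```

Call:
servo_tool(rows=[[0,0,-0.1,0,0],[0,0,-0.3,0,0],[0,0,-0.5,0,0],[0,0,-0.7,0,0],[0,0,-0.87,0.076,0],[0,0,-0.87,0.076,0],[0,0,-0.87,0.076,0]])

```text
time_s: 7.32
ee_pos: [410.5, 308.4, 182.6]
ee_rot: [179.9, 0.2, -168.0]
force: [0.5, 0.7, -2.1]
gripper_width: 11.8
gripper_force: 30.0
```

```bash
python3 -c "
from h import *
to(469,15.3,160,192)"
```

```text
t 7.32 pos [410.5 308.4 182.6] yaw -167.97 F [ 0.5  0.7 -2.1] w 11.8 
mm [   4.  -298.9   22. ] cmd [ 0.0198 -1.4946  0.1102] turn 0.0003
```

Call:
servo_tool(rows=[[0.01,-0.2,0,0,0],[0.01,-0.4,0,0,0],[0.01,-0.6,0,0,0],[0.01,-0.75,0,0,0],[0.01,-0.75,0,0,0]])

```text
time_s: 7.73
ee_pos: [438.0, 155.9, 178.7]
ee_rot: [-179.8, -0.3, -168.2]
force: [-0.4, 0.5, -0.7]
gripper_width: 11.8
gripper_force: 30.0
```

Call:
servo_tool(rows=[[0.01,-0.2,0.05,0,0],[0.01,-0.4,0.1,0,0],[0.01,-0.6,0.11,0,0],[0.01,-0.745,0.11,0,0],[0.01,-0.745,0.11,0,0],[0.01,-0.745,0.11,0,0]])

```text
time_s: 8.23
ee_pos: [467.0, 13.8, 157.0]
ee_rot: [179.9, -0.2, -168.2]
force: [0.1, -0.2, -0.9]
gripper_width: 11.8
gripper_force: 30.0
```

Run:
```python
from h import *
a=snap("scene","s4");b=snap("top","t4")
to(469,15.3,160,192)
print(proj("scene",[[551.6,33,124],[517,25.5,155]]),proj("top",[[551.6,33,124],[517,25.5,155]]))
c=np.hstack([cv2.resize(b[175:235,210:270],(400,400),interpolation=cv2.INTER_CUBIC),cv2.resize(a[145:205,240:300],(400,400),interpolation=cv2.INTER_CUBIC)])
cv2.imwrite("pics/c4.png",cv2.convertScaleAbs(c,alpha=1.4))
```

```text
t 8.33 pos [467.   15.3 157.6] yaw -167.98 F [ 0.8 -0.1 -0.7] w 11.7 
mm [-1.9 -0.4 -2.4] cmd [-0.0096 -0.0021 -0.0119] turn 0.0002
[[264.95395388 183.48946666]
 [270.2557783  164.14640481]] [[243.41035984 196.35767673]
 [246.05488592 206.87186823]]
```

View pics/c4.png

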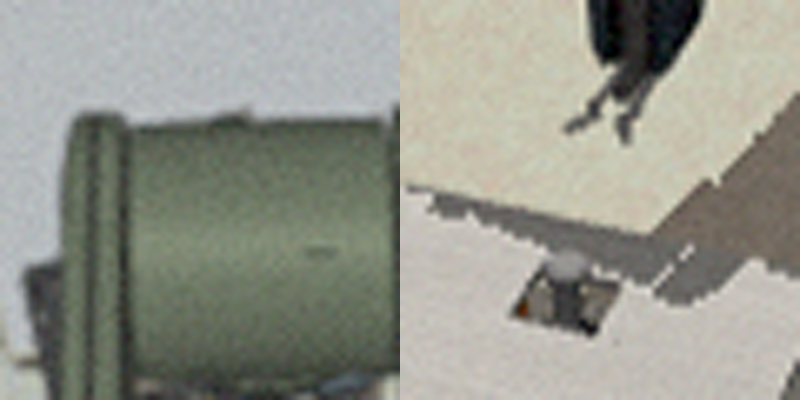

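The clip is held level. Its leg ends in the scene crop are at (568,130) and (627,138), so the mouth is at pixel (269.3,164.7). The pin head is at about (264.8,183.9).

Run:
```python
from h import *
p=state()["ee_pos"];print(p)
m=onz("scene",(269.3,164.7),p[2]-6.9+2);h=onz("scene",(264.8,183.8),123.5)
a=np.radians(12);x=np.array([np.cos(a),np.sin(a)]);y=np.array([-x[1],x[0]])
print("mouth",m,"rel tcp",(m-p)[:2]@x,(m-p)[:2]@y,"pin",h)
d=(h-p)[:2];print("pin rel tcp",d@x,d@y)
```

```text
[467.02432579  15.31387034 157.61674114]
mouth [517.30332079  23.05517934 152.71674114] rel tcp 50.78978696757477 -2.8814480369583855 pin [552.2304975   32.98156801 123.5       ]
pin rel tcp 87.017533319515 -0.43374314571702766
```

Call:
servo_tool(rows=[[0,0.003,0.1,0,0],[0,0.003,0.18,0,0],[0,0.003,0.205,0,0],[0,0.003,0.205,0,0],[0,0.003,0.205,0,0],[-0.05,0.003,0.205,0,0],[-0.11,0.003,0.205,0,0],[-0.11,0.003,0.205,0,0],[-0.11,0.003,0.205,0,0]])

```text
time_s: 9.08
ee_pos: [490.4, 19.9, 118.4]
ee_rot: [-180.0, 0.1, -168.0]
force: [-0.1, 0.3, -0.4]
gripper_width: 11.8
gripper_force: 30.0
```

Run:
```python
from h import *
a=snap("scene","s5");b=snap("top","t5")
to(520.7,26.5,116,192)
c=np.hstack([cv2.resize(b[180:220,225:265],(400,400),interpolation=cv2.INTER_CUBIC),cv2.resize(a[160:200,245:285],(400,400),interpolation=cv2.INTER_CUBIC)])
cv2.imwrite("pics/c5.png",cv2.convertScaleAbs(c,alpha=1.4))
```

```text
t 9.18 pos [489.1  19.7 118. ] yaw -168.0 F [-0.3  0.1 -0.2] w 11.8 
mm [-32.3   0.1   2. ] cmd [-0.1617  0.0003  0.0098] turn 0.0
```

View pics/c5.png

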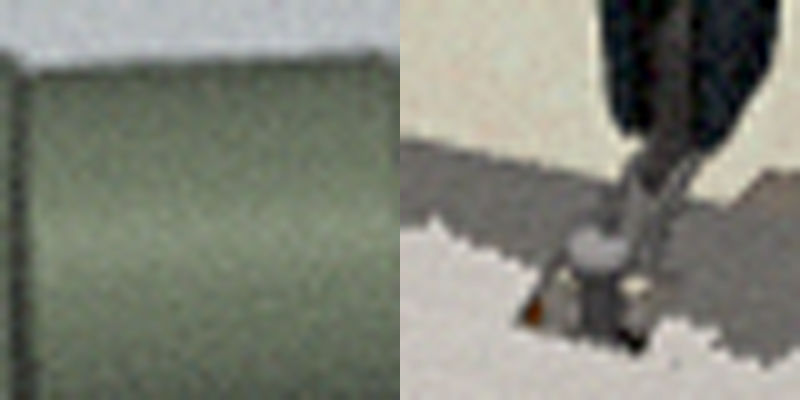

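The clip's right leg end is at about (655,272) in the scene crop, pixel (270.0,186.7). Its left leg is hidden behind the pin head at (600,250), pixel (264.6,184.6).

Run:
```python
from h import *
p=state()["ee_pos"];a=np.radians(12);x=np.array([np.cos(a),np.sin(a)]);y=np.array([-x[1],x[0]])
def w(u,v,z):return list(p[:2]+u*x+v*y)+[z]
for u,v in[(49,10),(49,-10),(38,5),(38,-5),(25,8),(25,-8)]:print(u,v,((proj("scene",[w(u,v,113)])[0]-[245,160])*10+[404,4]).round())
q=onz("scene",(270.05,186.75),113);print((q-p)[:2]@x,(q-p)[:2]@y)
h=onz("scene",(264.6,184.5),124)
print(h,(h-p)[:2]@x,(h-p)[:2]@y,((proj("scene",[[552,33,124]])[0]-[245,160])*10+[404,4]))
```

```text
49 10 [667. 249.]
49 -10 [587. 231.]
38 5 [663. 218.]
38 -5 [624. 209.]
25 8 [694. 190.]
25 -8 [631. 176.]
58.05992683902166 10.29637158045661
[555.23265856  34.3971886  124.        ] 67.7563437208589 0.600815433492657 [602.59106425 239.78727047]
```

Call:
servo_tool(rows=[[-0.02,0,0.008,0,0],[-0.04,0,0.008,0,0],[-0.06,0,0.008,0,0],[-0.075,0,0.008,0,0],[-0.085,0,0.008,0,0],[-0.09,0,0.008,0,0],[-0.09,0,0.008,0,0],[-0.09,0,0.008,0,0]])

```text
time_s: 9.85
ee_pos: [506.8, 23.4, 116.1]
ee_rot: [180.0, -0.0, -168.0]
force: [-0.2, 0.2, -0.4]
gripper_width: 11.8
gripper_force: 30.0
```

```bash
python3 -c "
from h import *
to(520.7,26.5,116,192)"
```

```text
t 9.85 pos [506.8  23.4 116.1] yaw -168.0 F [-0.2  0.2 -0.4] w 11.8 
mm [-14.3   0.1   0.1] cmd [-0.0714  0.0006  0.0003] turn -0.0
```

Call:
servo_tool(rows=[[-0.005,0,0,0,0],[-0.01,0,0,0,0],[-0.015,0,0,0,0],[-0.02,0,0,0,0],[-0.025,0,0,0,0],[-0.025,0,0,0,0]])

```text
time_s: 10.35
ee_pos: [511.4, 24.5, 116.0]
ee_rot: [180.0, -0.1, -168.0]
force: [-1.9, -0.5, -1.6]
gripper_width: 11.8
gripper_force: 30.0
```

Call:
servo_tool(rows=[[-0.005,0,0,0,0],[-0.01,0,0,0,0],[-0.015,0,0,0,0],[-0.015,0,0,0,0]])

```text
time_s: 10.68
ee_pos: [514.0, 25.1, 115.8]
ee_rot: [180.0, -0.1, -168.0]
force: [-3.3, -0.6, -0.1]
gripper_width: 11.8
gripper_force: 30.0
```

Call:
servo_tool(rows=[[-0.005,0,0,0,0],[-0.01,0,0,0,0],[-0.01,0,0,0,0]])

```text
time_s: 10.93
ee_pos: [515.9, 25.4, 115.8]
ee_rot: [180.0, -0.1, -168.0]
force: [-4.8, -0.5, -0.7]
gripper_width: 11.5
gripper_force: 30.0
```

Call:
servo_tool(rows=[[-0.005,0,0,0,0],[-0.01,0,0,0,0],[-0.01,0,0,0,0]])

```text
time_s: 11.18
ee_pos: [517.3, 25.8, 115.7]
ee_rot: [180.0, -0.2, -168.0]
force: [-6.7, -0.2, 0.5]
gripper_width: 11.9
gripper_force: 30.0
```

Call:
servo_tool(rows=[[-0.005,0,0,0,0],[-0.005,0,0,0,0]])

```text
time_s: 11.35
ee_pos: [518.0, 25.9, 115.7]
ee_rot: [180.0, -0.2, -168.0]
force: [-6.6, -0.7, 0.8]
gripper_width: 11.4
gripper_force: 30.0
```

Call:
servo_tool(rows=[[-0.005,0,0,0,0],[-0.005,0,0,0,0]])

```text
time_s: 11.52
ee_pos: [518.5, 26.1, 115.5]
ee_rot: [180.0, -0.3, -168.0]
force: [-6.8, -0.1, -1.2]
gripper_width: 12.0
gripper_force: 30.0
```

Call:
servo_tool(rows=[[-0.005,0,0,0,0],[-0.005,0,0,0,0]])

```text
time_s: 11.68
ee_pos: [519.2, 26.3, 115.3]
ee_rot: [180.0, -0.3, -168.0]
force: [-7.9, -0.8, -0.3]
gripper_width: 11.5
gripper_force: 30.0
```

Call:
servo_tool(rows=[[-0.005,0,0,0,0],[-0.005,0,0,0,0]])

```text
time_s: 11.85
ee_pos: [520.0, 26.4, 115.3]
ee_rot: [180.0, -0.3, -168.0]
force: [-7.8, 0.1, -0.0]
gripper_width: 11.8
gripper_force: 30.0
```

Call:
servo_tool(rows=[[-0.005,0,0,0,0],[-0.005,0,0,0,0]])

```text
time_s: 12.02
ee_pos: [520.7, 26.7, 115.3]
ee_rot: [180.0, -0.4, -168.0]
force: [-7.9, -1.3, 1.2]
gripper_width: 11.8
gripper_force: 30.0
```

Call:
servo_tool(rows=[[-0.005,0,0,0,0],[-0.005,0,0,0,0]])

```text
time_s: 12.18
ee_pos: [521.5, 26.8, 115.3]
ee_rot: [180.0, -0.4, -168.0]
force: [-9.7, -1.2, 0.8]
gripper_width: 11.9
gripper_force: 30.0
```

Call:
servo_tool(rows=[[-0.004,0,0,0,0],[-0.004,0,0,0,0],[-0.004,0,0,0,0]])

```text
time_s: 12.43
ee_pos: [522.0, 26.9, 115.3]
ee_rot: [180.0, -0.4, -168.0]
force: [-9.5, -1.1, 1.1]
gripper_width: 12.0
gripper_force: 30.0
```

Call:
servo_tool(rows=[[-0.004,0,0,0,0],[-0.004,0,0,0,0],[-0.004,0,0,0,0]])

```text
time_s: 12.68
ee_pos: [522.5, 27.0, 115.3]
ee_rot: [180.0, -0.5, -168.0]
force: [-8.9, -1.8, 1.9]
gripper_width: 11.9
gripper_force: 30.0
```

Run:
```python
from h import *
F=[]
for i in range(6):
    a=snap("scene","s6");F.append(state()["force"])
F=np.array(F);print(F.round(1),F.mean(0));to(520.7,26.5,116,192)
c=np.hstack([cv2.resize(cv2.imread(f"pics/{n}.png")[160:200,245:285],(400,400),interpolation=cv2.INTER_CUBIC) for n in("s2","s6")])
cv2.imwrite("pics/c6.png",cv2.convertScaleAbs(c,alpha=1.6))
```

```text
[[-10.   -0.4   0.5]
 [ -9.9  -1.2   1.4]
 [ -9.6  -1.8   2.1]
 [-10.5  -0.7   1.6]
 [ -8.8  -0.7   1.8]
 [-10.5  -1.3   2.1]] [-9.90195824 -1.01181643  1.60490401]
t 12.98 pos [522.5  27.  115.3] yaw -167.99 F [-10.5  -1.3   2.1] w 11.7 
mm [ 1.8 -0.2 -0.7] cmd [ 0.0092 -0.0008 -0.0034] turn 0.0001
```

View pics/c6.png

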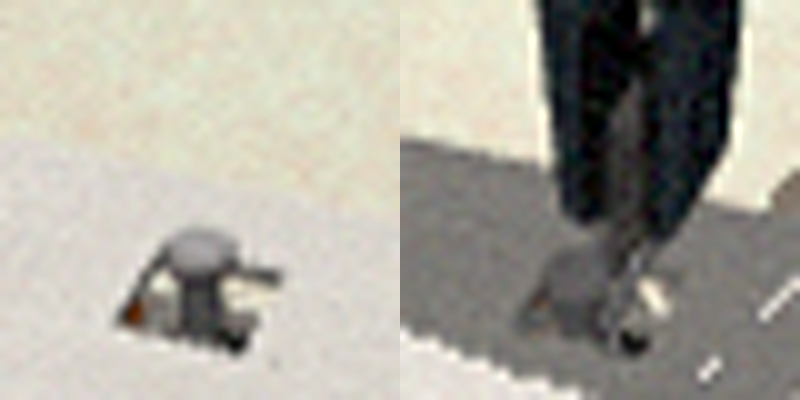

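The pin head has shifted toward the camera, from (200,250) to about (178,270) in the crop, and the right leg lies beside the shank at (620,290). So the pin is between the legs and deflected about 11 mm, and I'll centre laterally and go on gently.

Call:
servo_tool(rows=[[0,0.005,0,0,0],[-0.002,0.005,0,0,0],[-0.002,0.005,0,0,0]])

```text
time_s: 13.23
ee_pos: [522.7, 27.9, 115.3]
ee_rot: [180.0, -0.5, -168.0]
force: [-9.7, -1.6, 1.3]
gripper_width: 11.9
gripper_force: 30.0
```

```bash
cat > f.py <<'E'
from h import *
F=[]
for i in range(6): vision.grab_frame("top");F.append(state()["force"])
F=np.array(F).mean(0);a=np.radians(12);print("along",F[0]*np.cos(a)+F[1]*np.sin(a),"lat",-F[0]*np.sin(a)+F[1]*np.cos(a),"z",F[2]);to(520.7,26.5,116,192)
E
python3 f.py
```

```text
along -10.877505697648779 lat 0.04003439328824454 z 1.6616597163501945
t 13.53 pos [522.6  27.9 115.3] yaw -167.99 F [-10.1  -1.2   1.1] w 11.7 
mm [ 2.2 -0.9 -0.7] cmd [ 0.0109 -0.0047 -0.0033] turn 0.0001
```

Call:
servo_tool(rows=[[0,0,-0.005,0,0],[0,0,-0.01,0,0],[0,0,-0.014,0,0],[0,0,-0.007,0,0],[0,0,0,0,0],[0,0,0,0,0]])

```text
time_s: 14.03
ee_pos: [526.2, 28.5, 116.1]
ee_rot: [-180.0, -0.0, -168.0]
force: [-5.6, -0.3, 0.3]
gripper_width: 11.8
gripper_force: 30.0
```

```bash
python3 f.py
```

```text
along -4.678079819034881 lat 0.1325793550631389 z -0.023277460440208602
t 14.33 pos [526.2  28.5 116. ] yaw -168.0 F [-4.5 -1.4 -0.2] w 11.8 
mm [ 5.8 -0.9  0. ] cmd [ 0.0288 -0.0043  0.0002] turn 0.0
```

The snap came: the push fell from 10.9 to 4.7 N, which fits the pin sitting on the tongue. I'll relieve the remaining push.

Call:
servo_tool(rows=[[0.01,-0.002,0,0,0],[0.02,-0.004,0.003,0,0],[0.028,-0.004,0.006,0,0],[0.028,-0.004,0.006,0,0],[0.028,-0.004,0.006,0,0]])

```text
time_s: 14.75
ee_pos: [521.9, 26.8, 115.4]
ee_rot: [-180.0, 0.1, -168.0]
force: [-0.8, 1.3, 0.4]
gripper_width: 11.6
gripper_force: 30.0
```

```bash
python3 f.py
```

```text
along -0.7515936701582403 lat 0.21985767002714218 z 0.29598853148118925
t 15.05 pos [521.4  26.7 115.1] yaw -168.01 F [-0.2 -0.2 -0.2] w 11.6 
mm [ 0.7 -0.  -0.9] cmd [ 0.0034 -0.0002 -0.0046] turn -0.0001
```

Call:
servo_tool(rows=[[0.003,0,0.003,0,0],[0.003,0,0.006,0,0],[0.003,0,0.006,0,0],[0.003,0,0.006,0,0.18],[0.003,0,0.006,0,0.25],[0.003,0,0.006,0,0.35],[0.003,0,0.006,0,0.35],[0.003,0,0.006,0,0.35],[0.003,0,0.006,0,0.35]])

```text
time_s: 15.8
ee_pos: [520.3, 26.5, 113.7]
ee_rot: [180.0, 0.0, -168.0]
force: [0.2, -0.6, -0.9]
gripper_width: 32.1
gripper_force: 0.0
```

Call:
servo_tool(rows=[[0,0,-0.05,0,0.35],[0,0,-0.15,0,0.35],[0,0,-0.3,0,0.35],[0,0.2,-0.45,0,0.35],[0.2,0.5,-0.45,0,0.35],[0.4,0.8,-0.45,0,0.35],[0.5,1,-0.45,0,0.35],[0.5,1,-0.45,0,0.35],[0.5,1,-0.45,0,0.35],[0.5,1,-0.45,0,0.35],[0.5,1,-0.45,0,0.35]])

```text
time_s: 16.72
ee_pos: [380.5, 202.1, 204.7]
ee_rot: [180.0, 0.1, -167.8]
force: [1.3, 0.1, -0.2]
gripper_width: 31.9
gripper_force: 0.0
```

Run:
```python
from h import *
a=snap("scene","s7");b=snap("top","t7");to(520,26,116)
c=np.hstack([cv2.resize(b[170:220,215:265],(400,400),interpolation=cv2.INTER_CUBIC),cv2.resize(a[150:200,240:290],(400,400),interpolation=cv2.INTER_CUBIC)])
cv2.imwrite("pics/c7.png",cv2.convertScaleAbs(c,alpha=1.4))
```

```text
t 16.82 pos [381.6 201.1 204.3] yaw -168.0 F [ 0.5 -1.4 -0.3] w 31.7 
mm [ -98.8 -200.    88.5] cmd [-0.4942 -0.9999  0.4423] turn 0.0
```

View pics/c7.png

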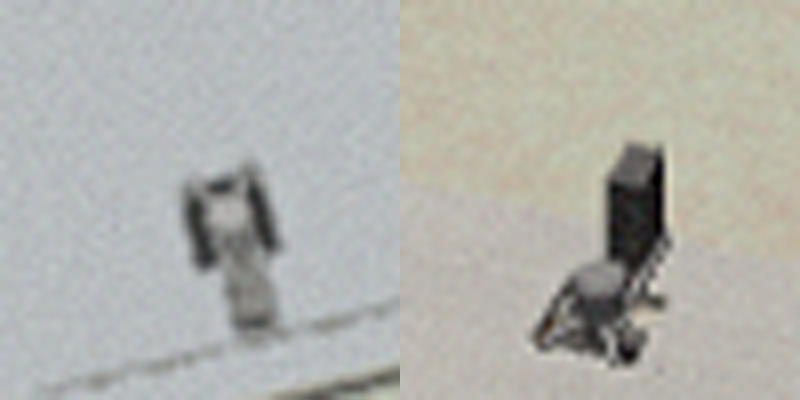

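The clip sits flat round the pin. The head is back at top pixel (243.1,196.1), and the tab top is at about (246.3,206.5), spanning crop y 255 to 330.

Run:
```python
from h import *
h=onz("top",(243.1,196.1),124);t=onz("top",(246.2,206.6),141)
print(h,t,np.linalg.norm((h-t)[:2]))
T,d=two((240+235/8-.45,150+160/8-.45),(246.2,206.6));print(T,d)
print(job_done())
```

```text
[552.38021208  33.88548441 124.        ] [519.4193788   25.30596975 141.        ] 34.05913390540728
[519.85630435  24.59086889 140.97227128] 1.671578648654556
the job is handed in; nothing more can be done
None
```

The job is handed in at about 17 s on the robot's clock: the plate is shut, the clip is snapped onto the pin and released, and the gripper is clear. The last images show the clip flat and the pin back at its start. They put the tab 34 mm from the pin axis against 32 mm nominal, inside the 3 mm limit. The hand-in returned no score.

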